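# Set the roller pressure by four clicks and send the print bed through

### The arm

A 6-joint arm with a two-finger parallel gripper is mounted at the origin on the work surface. World frame = base frame: x ahead of the robot, y to its left, z up, the work surface at z = 0. Lengths are in mm, angles in rad, forces in N, time in s.
With the tool pointing down it reaches from about 300 to 850 mm from the base axis. Payload 4.2 kg.
Tool frame: the origin (TCP) lies midway between the tips of the shut fingers; the grasp point (between the pads) lies 19 mm behind it; z points along the fingers, y is the line along which they close (so a half turn about z gives the same grasp; the last joint's range is limited). The gripper opens to 91 mm and grips with 3 to 60 N. Pads are 32 mm wide; open, the fingers measure 118 mm over their backs; the gripper's body (76 mm by 178 mm) begins 60 mm behind the grasp point.
Start: joints at [1.144, 0.32, 1.565, -0, 1.257, -0.02], TCP at [227.516, 528.091, 213.976] pointing down, gripper open.
Joint ranges: [-3.11, 3.11], [-0.84, 2.01], [0.21, 2.61], [-1.34, 4.49], [0.05, 2.63], [-2.56, 2.56]. Speed limits (rad/s): [2.57, 2.57, 3.14, 3.14, 3.14, 3.14].

### API

Orientations are given as a unit quaternion [w, x, y, z].
In Python, from cell import * gives the robot as it stands.
- The arm moves only by the shell command python3 -m inch 'ROWS'. ROWS is JSON, a list of rows, each a list of 7 numbers: the shift along the tool's x, y, z in m, then the turn, a rotation vector about the tool's x, y, z in degrees, then the finger opening in m, from 0 to 0.0912. In form: [[x, y, z, ax, ay, az, fingers], ...]. A call has 1 to 8 rows; each row is the pose to reach, as a shift and turn from the pose commanded when the call began, along the tool's axes at that moment; what a row does not reach only later rows make up. A row lasts 1/8 s, in which the tool goes at most 62.5 mm and 10.7 degrees, less where a joint would pass 70% of its speed; a pose out of reach is approached as far as the arm can. A call with a gripper value outside its range is refused whole. The fingers move at their own pace and stop on an object; the grip force is fixed at half the most. Time passes only in rows, so rows that repeat a pose let the fingers close. It gives the time, the measured TCP pose, the force, the opening and the grip force at its end, in the units of the state.
- observe(): the state, without advancing time (a new reading comes with each control period).
- grab_frame(name): name is "scene" or "top" or "wrist"; returns the picture (420x560x3 uint8, red, green, blue); there is no depth.
- camera_info(name): a dict with "intrinsics" (3x3 intrinsics, pixels), "xyz" and "rotation" of the camera in the world; the wrist camera has in their place "hand_eye" (4x4, takes a point from camera to tool coordinates, whose origin is the TCP and whose axes are the flange's). Camera axes: x right, y up, looking along -z (the intrinsics and any distortion apply to the point x, -y, -z); pixel columns grow to the right and rows downward; lengths in mm; the calibration is good to about 2 mm. A picture is of the moment at which its call begins: read the wrist's pose just before it. camera_info takes no time and is no camera call.
- job_done(): hands the job in; it is judged then, once.
The state is a dict: "t": time; "joint_positions": joint angles; "qvel": joint speeds; "joint_efforts": joint torques, N m; "position": TCP position; "tcp_rot": TCP orientation; "force": force on the tool from outside, world axes, zero at the start; "moment": the same for the moment, N m; "finger_gap": finger opening in mm; "grip_force": force on a finger pad.
Only numpy, scipy, OpenCV 4.12 (cv2) and the standard library are available. Lean on these libraries where they do the work, as an engineer would, in place of code of your own. Each camera call takes 0.05 s, during which the arm holds its last target. There are 200 camera calls.

### The job

On the small printing press, push the peg of the click-stop pressure dial round clockwise (seen from above) with a fingertip until the dial rests exactly four clicks on from where it is now. Then push the print bed by its upright end plate all the way in under the roller until it stops, and take the hand away. Only touch and push, gently: grip neither peg nor plate, and leave the bottle, tape and jar where they stand.

Things in the scene. Friction and masses are not known exactly. Their poses are not given: they have to be found in the camera images.
- press: Grey tabletop press fixed to the table, 260 (x) by 375 mm (y). Origin: on the table below the dial's axis; y is the way the bed slides in, z up. Base and bed guides (38 mm high) span y -235 to 140 mm. A bridge over the roller (y -67 to 67, x -128 to 128, top 110 mm high) carries the dial and, at x 76 to 110, y -15 to 15, the block (top 132 mm high) of the click plunger.
- dial_axis (a point): Centre of the dial's flat top face, 134 mm above the table, on the dial's vertical axis; fixed to the press. The dial is a black disc with 15 scallops, 102 mm across, 22 mm thick.
- dial_peg (a point): Centre of the top end of the upright steel peg on the dial: 16 mm diameter, rising 24 mm from the dial's top face (its top is 158 mm above the table), its axis 34 mm from the dial's axis. It turns with the dial. Nothing else rises from the dial's top.
- dial (a joint): Dial angle, rad; grows clockwise from above. It clicks into rest at every multiple of 0.419 (24 degrees); end stops at 0 and 4.19. It starts resting at click 0, 1 or 2. About 0.19 N m (5 to 6 N at the peg) lifts it out of a click; this fades to nothing half-way to the next, then it snaps forward by itself into that one and stays.
- bed_handle (a point): Middle of the top edge of the outer face (away from the roller, the one to push) of the bed's upright end plate: aluminium, 100 mm wide (press x), 12 mm thick, rising from the bed's top, 36 mm high, to 95 mm above the table. Moves with the bed, which is pushed along the press's +y.
- bed (a joint): Travel of the bed, m; grows as the bed slides along the press's +y under the roller. Starts between 0 and 0.015; its end stop is at 0.090. It slides with about 3 N of friction, stays where it is left and does not spring back.
- bottle: Loose blue paint bottle, 60 mm diameter, 165 mm tall, origin at the centre of its underside. Bystander.
- tape: Loose roll of tape lying flat, 100 mm outside diameter, 24 mm high, origin at the centre of its underside. Bystander.
- jar: Loose small pale jar with a white lid, 56 mm diameter, 70 mm tall, origin at the centre of its underside. Bystander.

How it is judged:
By the outcome, as a careful person would: the job done as asked, in the order asked, and still so for the second after the job is handed in, with the robot touching nothing.
It also fails if it takes over 54 s, if anything falls off the work surface, if the arm or the gripper's body presses on something with over 40 N, if the wrist force passes 120 N, or if a joint passes its speed limit or range.

## Working session

There is one attempt and no reset: what is moved stays moved. The work goes in short steps, Python scripts to look and compute and a shell command to move; the robot and the scene stay as the last step left them, time stands still between calls to the robot, and variables do not carry over. Pictures are saved under pics/ and viewed, at most 10 in all, crops included, and the job is handed in when it is done.

```bash
mkdir -p pics
python3 - <<'E'
from cell import *
import cv2
for n in ("scene","top"):
    cv2.imwrite(f"pics/{n}0.png",cv2.cvtColor(grab_frame(n),cv2.COLOR_RGB2BGR)); print(n,camera_info(n))
print(camera_info("wrist")); s=observe(); print(s)
E
```

```text
scene {'intrinsics': array([[450.17029813,   0.        , 290.78684282],
       [  0.        , 450.17029813, 210.09601851],
       [  0.        ,   0.        ,   1.        ]]), 'xyz': array([1011.44177804, -341.2305675 ,  648.7219672 ]), 'rotation': array([0.83435652, 0.36526199, 0.16735009, 0.37739478])}
top {'intrinsics': array([[477.96696123,   0.        , 272.69546551],
       [  0.        , 477.96696123, 217.35368253],
       [  0.        ,   0.        ,   1.        ]]), 'xyz': array([ 496.24676154,   76.25951293, 1169.998401  ]), 'rotation': array([-0.70118363, -0.01019353,  0.0235915 ,  0.7125174 ])}
{'intrinsics': array([[367.49716392,   0.        , 280.50683662],
       [  0.        , 367.49716392, 211.41025019],
       [  0.        ,   0.        ,   1.        ]]), 'hand_eye': array([[ 6.81359360e-04,  9.71650459e-01,  2.36421066e-01,
         6.56462002e+01],
       [ 9.99999397e-01, -8.65525765e-04,  6.75191765e-04,
        -9.39118348e-01],
       [ 8.60678913e-04,  2.36420463e-01, -9.71650464e-01,
        -1.71044693e+02],
       [ 0.00000000e+00,  0.00000000e+00,  0.00000000e+00,
         1.00000000e+00]])}
{'t': 0.1, 'joint_positions': array([ 1.14398213e+00,  3.20223609e-01,  1.56551397e+00, -7.03545909e-06,
        1.25737761e+00, -2.00052248e-02]), 'qvel': array([ 0.00075319, -0.00296001, -0.00117233,  0.00026229, -0.00084049,
       -0.00089003]), 'joint_efforts': array([-9.53374692e-04, -4.13329911e+01, -2.32511115e+01,  7.28189992e-02,
        4.22245602e-02, -4.13533553e-05]), 'position': array([227.34408122, 527.68336046, 213.22356635]), 'tcp_rot': array([-1.65400705e-04,  2.02003674e-01,  9.79384468e-01, -7.43088616e-04]), 'force': array([-0.8462484 , -0.61610949,  0.83418987]), 'moment': array([ 0.01032105,  0.03436374, -0.03874424]), 'grip_force': 0.0, 'finger_gap': 90.84939161735534}
```

View pics/scene0.png

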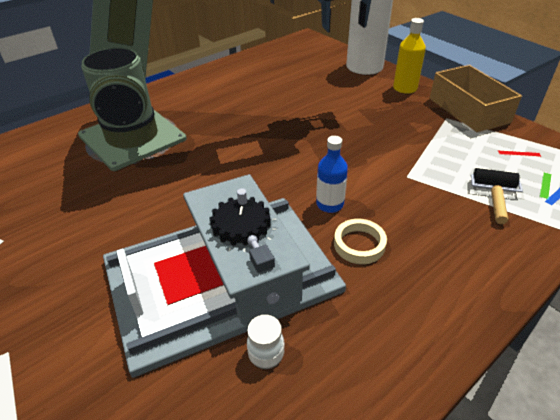

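View pics/top0.png

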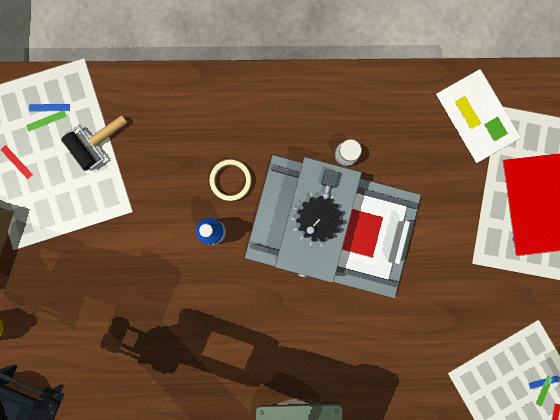

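The scene view shows the press with the dial near (240,220), the peg at about (242,195), and the plate at about (130,285). In the top view the dial is near (320,219), the peg about (310,230), the plate about (402,242), the jar (348,152), the tape (230,180) and the bottle (210,231). I'll zoom in on both.

```bash
cat > h.py <<'E'
from cell import *
import numpy as np, cv2
from scipy.spatial.transform import Rotation as R
def rot(q): return R.from_quat(q,scalar_first=True)
def cam(n):
    c=camera_info(n)
    if n!="wrist": return c["intrinsics"],np.array(c["xyz"]),rot(c["rotation"]).as_matrix()
    s=observe(); T=rot(s["tcp_rot"]).as_matrix(); H=c["hand_eye"]
    return c["intrinsics"],np.array(s["position"])+T@H[:3,3],T@H[:3,:3]
def ray(C,uv):
    K,p,M=C; d=np.linalg.inv(K)@[uv[0],uv[1],1]; d=M@(d*[1,-1,-1]); return p,d/np.linalg.norm(d)
def onz(C,uv,z): p,d=ray(C,uv); return p+d*(z-p[2])/d[2]
def tri(C1,a,C2,b):
    p,d=ray(C1,a);q,e=ray(C2,b); s,t=np.linalg.lstsq(np.c_[d,-e],q-p,rcond=None)[0]
    x,y=p+s*d,q+t*e; return (x+y)/2,np.linalg.norm(x-y)
def proj(C,X):
    K,p,M=C; v=M.T@(np.array(X)-p)*[1,-1,-1]; v=K@v; return v[:2]/v[2]
E
python3 - <<'E'
from h import *
a=cv2.imread("pics/scene0.png");b=cv2.imread("pics/top0.png")
A=cv2.resize(a[180:330,100:300],None,fx=4,fy=4,interpolation=cv2.INTER_CUBIC)
B=cv2.resize(b[150:300,240:430],None,fx=4,fy=4,interpolation=cv2.INTER_CUBIC)
cv2.imwrite("pics/A.png",A);cv2.imwrite("pics/B.png",B)
for n,im,roi in(("scene",a,(185,255,200,280)),("top",b,(185,255,285,355))):
    g=im.max(2); m=np.zeros_like(g); r=roi; m[r[0]:r[1],r[2]:r[3]]=(g[r[0]:r[1],r[2]:r[3]]<55)
    m=cv2.morphologyEx(m,cv2.MORPH_CLOSE,np.ones((9,9)))
    c=max(cv2.findContours(m,0,1)[0],key=cv2.contourArea); print(n,cv2.minEnclosingCircle(c),cv2.fitEllipse(cv2.convexHull(c)))
E
```

```text
scene ((245.32591247558594, 218.85223388671875), 35.69911575317383) ((243.6813201904297, 220.05780029296875), (50.708885192871094, 70.77888488769531), 77.51070404052734)
top ((319.3614807128906, 218.53030395507812), 23.263050079345703) ((319.4443054199219, 218.52085876464844), (45.14915084838867, 45.81808853149414), 64.6090316772461)
```

View pics/A.png

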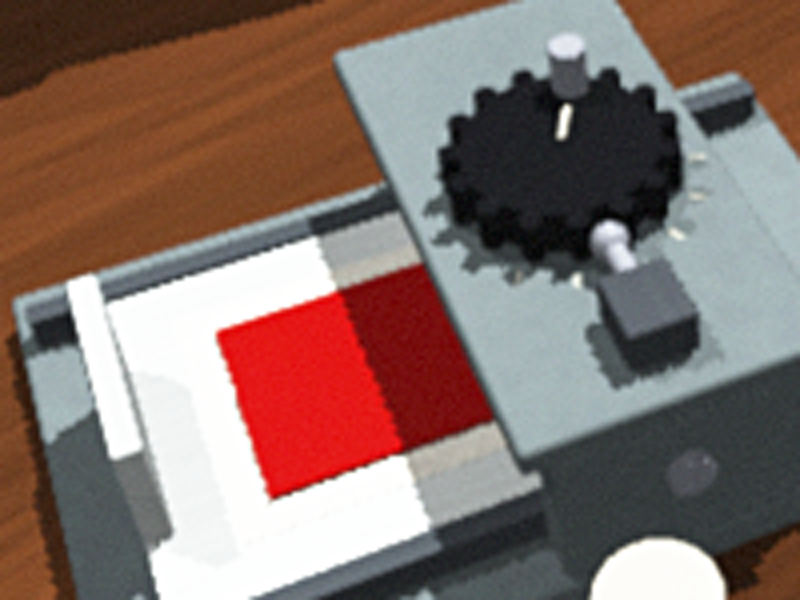

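View pics/B.png

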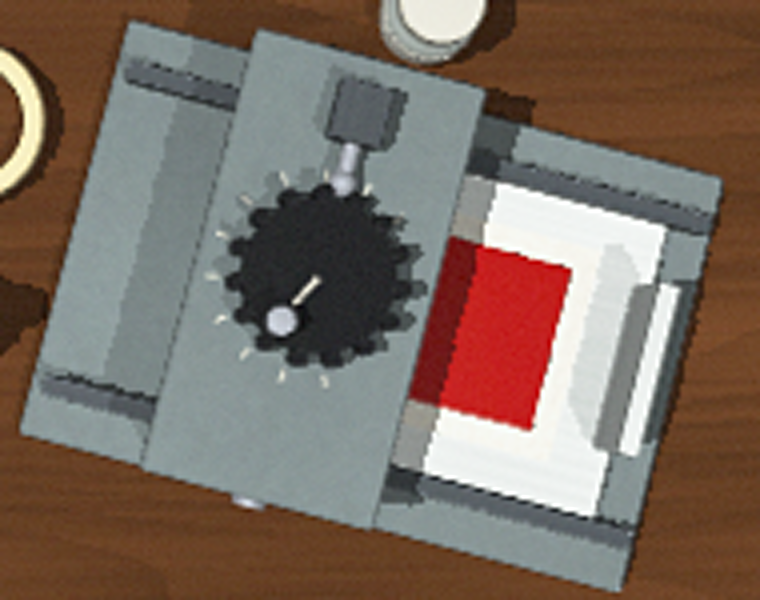

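Run:
```python
from h import *
np.set_printoptions(precision=1,suppress=True)
S,T=cam("scene"),cam("top")
a=lambda x,y:((x+.5)/4+99.5,(y+.5)/4+179.5)
b=lambda x,y:((x+.5)/4+239.5,(y+.5)/4+149.5)
peg=tri(S,a(567,44),T,b(283,319)); print("peg",peg)
print("plate L",tri(S,a(68,284),T,b(640,457)),"R",tri(S,a(112,460),T,b(682,288)))
cor=[onz(T,b(*p),110) for p in((258,30),(484,90),(374,527),(143,467))]
print("bridge",np.array(cor),"centre",np.mean(cor,0))
print("corner check",tri(S,a(336,52),T,b(374,527)),tri(S,a(525,460),T,b(484,90)))
ex=cor[0]-cor[3]+cor[1]-cor[2]; yaw=np.arctan2(ex[1],ex[0]); print("yaw press x deg",np.degrees(yaw))
D=onz(T,(319.4,218.5),130); print("dial",D)
X=np.array([np.cos(yaw),np.sin(yaw),0]);Y=np.array([-X[1],X[0],0])
d=peg[0]-D; print("peg rel",d@X,d@Y,np.degrees(np.arctan2(d@Y,d@X)), np.hypot(d@X,d@Y))
for n,uv,z in(("jar",(348,150),70),("bottle",(208,231),165),("tape",(230,180),24)):
  p=onz(T,uv,z); q=p-D; print(n,p,"press",q@X,q@Y)
```

```text
peg (array([517.9, -22.4, 158.8]), np.float64(0.7871754004723475))
plate L (array([ 438.5, -228.3,   93.1]), np.float64(2.0465947831329796)) R (array([ 533.4, -255.5,   92.3]), np.float64(1.6594682878246496))
bridge [[ 680.5  -16.8  110. ]
 [ 645.1 -142.8  110. ]
 [ 403.   -75.6  110. ]
 [ 438.2   51.6  110. ]] centre [541.7 -45.9 110. ]
corner check (array([403.4, -74.8, 110.9]), np.float64(1.5403040848606249)) (array([ 646.2, -142.8,  105.9]), np.float64(1.903392849041109))
yaw press x deg -15.637001984805364
dial [541.7 -45.8 130. ]
peg rel -29.20257150613637 16.066018082928533 151.18227188633895 33.33027332039139
jar [ 702.8 -122.9   70. ] press 175.92996752852193 -30.81402996246443
bottle [517.6 193.  165. ] press -87.56602570561513 223.40200956394673
tape [642.4 155.3  24. ] press 42.77851195494062 220.7879821463116
```

```bash
cat >> h.py <<'E'
np.set_printoptions(precision=4,suppress=True)
C0=np.array([541.7,-45.8]); YAW=np.radians(-15.64); PX=np.array([np.cos(YAW),np.sin(YAW)]); PY=np.array([-PX[1],PX[0]])
def down(yaw_y): # tool z down, tool y at world angle
    y=np.array([np.cos(yaw_y),np.sin(yaw_y),0]); z=np.array([0,0,-1.]); return R.from_matrix(np.c_[np.cross(y,z),y,z])
def go(P,yaw_y):
    s=observe(); r=rot(s["tcp_rot"]); p=np.array(s["position"])
    print("t",s["t"],"pos",p,"F",s["force"],"shift m",r.inv().apply(P-p)/1000,"turn deg",np.degrees((r.inv()*down(yaw_y)).as_rotvec()))
def dialpose(th,rad,tan,z): # th: press-frame deg of radius; tan: along clockwise tangent
    a=np.radians(th)+YAW; e=np.array([np.cos(a),np.sin(a)]); t=np.array([np.sin(a),-np.cos(a)])
    return np.r_[C0+rad*e+tan*t,z],a-np.pi/2
E
python3 -c "
from h import *
go(*dialpose(151.2,34,-45,190))"
```

```text
t 0.1 pos [227.3441 527.6834 213.2236] F [-0.8462 -0.6161  0.8342] shift m [-0.4677 -0.432   0.0239] turn deg [-0.0865  0.0147 21.1317]
```

```bash
python3 -m inch '[[-0.02,-0.02,0,0,0,2,0.05],[-0.05,-0.045,0,0,0,4,0],[-0.085,-0.078,0,0,0,7,0],[-0.12,-0.11,0,0,0,10,0],[-0.155,-0.143,0,0,0,13,0],[-0.19,-0.175,0,0,0,16,0],[-0.22,-0.203,0,0,0,19,0],[-0.24,-0.222,0,0,0,21,0]]'; python3 -c "
from h import *
go(*dialpose(151.2,34,-45,190))"
```

```text
t: 1.1
position: [360.3, 227.5, 213.7]
tcp_rot: [-0.0, 0.378, 0.926, -0.0]
force: [0.1, 0.4, 0.4]
finger_gap: 14.3
grip_force: 0.0
t 1.1 pos [360.2945 227.4992 213.731 ] F [0.0997 0.4467 0.4195] shift m [-0.2869 -0.113   0.0238] turn deg [-0.0297  0.0007 -0.0138]
```

```bash
python3 -m inch '[[-0.02,-0.008,0,0,0,0,0],[-0.055,-0.022,0,0,0,0,0],[-0.1,-0.039,0,0,0,0,0],[-0.15,-0.059,0,0,0,0,0],[-0.2,-0.079,0,0,0,0,0],[-0.245,-0.097,0,0,0,0,0],[-0.275,-0.108,0,0,0,0,0],[-0.286,-0.113,0,0,0,0,0]]'
python3 - <<'E'
from h import *
W=cam("wrist"); im=grab_frame("wrist"); cv2.imwrite("pics/w1.png",cv2.cvtColor(im,cv2.COLOR_RGB2BGR))
go(*dialpose(151.2,34,-45,190)); a,b=dialpose(151.2,34,0,158); print(W, proj(W,a),proj(W,np.r_[C0,134]))
E
```

```text
t: 2.1
position: [486.0, -52.7, 213.5]
tcp_rot: [-0.0, 0.378, 0.926, -0.0]
force: [0.1, 0.7, -0.5]
finger_gap: 0.5
grip_force: 0.0
t 2.15 pos [486.258  -53.0396 213.485 ] F [ 0.5873 -1.1142 -0.1908] shift m [-0.0005 -0.001   0.0235] turn deg [-0.0427 -0.0014  0.034 ]
(array([[367.4972,   0.    , 280.5068],
       [  0.    , 367.4972, 211.4103],
       [  0.    ,   0.    ,   1.    ]]), array([439.0507,  -7.5233, 384.5571]), array([[ 0.6996, -0.6945, -0.1678],
       [ 0.7145,  0.6797,  0.1658],
       [-0.0011, -0.2359,  0.9718]])) [350.2687 228.2938] [342.0835 263.9896]
```

View pics/w1.png

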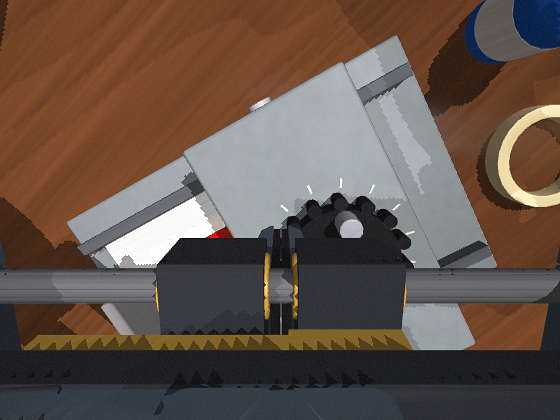

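The wrist picture shows the peg at about (350,229), against a prediction of (350,228), so the pose is good. The fingers stand behind the peg. Next: descend, then approach until contact.

```bash
python3 -m inch '[[0,0,0.02,0,0,0,0],[0,0,0.045,0,0,0,0],[0,0,0.062,0,0,0,0],[0,0,0.069,0,0,0,0],[0,0,0.069,0,0,0,0]]'; python3 -m inch '[[0,0.005,0,0,0,0,0],[0,0.01,0,0,0,0,0],[0,0.014,0,0,0,0,0],[0,0.018,0,0,0,0,0],[0,0.018,0,0,0,0,0]]'; python3 -c "
from h import *
go(*dialpose(151.2,34,0,144))"
```

```text
t: 2.78
position: [485.5, -50.7, 144.9]
tcp_rot: [-0.0, 0.377, 0.926, 0.0]
force: [0.3, 0.5, -0.6]
finger_gap: 0.2
grip_force: 0.0
t: 3.4
position: [498.6, -38.3, 144.9]
tcp_rot: [0.0, 0.377, 0.926, 0.0]
force: [-0.1, -0.1, 0.1]
finger_gap: 0.9
grip_force: 0.0
t 3.4 pos [498.6396 -38.3335 144.9388] F [-0.0889 -0.0795  0.1202] shift m [-0.002   0.0248  0.0009] turn deg [0.0074 0.0026 0.1518]
```

```bash
python3 -m inch '[[-0.002,0.001,0,0,0,0,0],[-0.002,0.002,0,0,0,0,0],[-0.002,0.003,0,0,0,0,0],[-0.002,0.004,0,0,0,0,0]]'; python3 -m inch '[[0,0.001,0,0,0,0,0],[0,0.002,0,0,0,0,0],[0,0.003,0,0,0,0,0],[0,0.004,0,0,0,0,0]]';  python3 -m inch '[[0,0.001,0,0,0,0,0],[0,0.002,0,0,0,0,0],[0,0.003,0,0,0,0,0],[0,0.003,0,0,0,0,0]]'; python3 -c "
from h import *
go(*dialpose(151.2,34,0,144))"
```

```text
t: 3.9
position: [502.6, -37.0, 145.0]
tcp_rot: [0.0, 0.377, 0.926, 0.0]
force: [-0.1, 0.1, -0.2]
finger_gap: 0.9
grip_force: 0.0
t: 4.4
position: [505.5, -34.1, 144.9]
tcp_rot: [-0.0, 0.377, 0.926, 0.0]
force: [-0.0, -0.2, -0.7]
finger_gap: 0.3
grip_force: 0.0
t: 4.9
position: [506.4, -33.0, 144.8]
tcp_rot: [-0.001, 0.377, 0.926, -0.001]
force: [-3.3, -4.8, 1.5]
finger_gap: 0.3
grip_force: 2.9
t 4.9 pos [506.3627 -32.9807 144.84  ] F [-3.2588 -4.8313  1.537 ] shift m [-0.0003  0.0156  0.0008] turn deg [-0.179  -0.0303  0.1622]
```

```bash
python3 -m inch '[[0.0007,0.0018,0,0,0,3,0],[0.0014,0.0036,0,0,0,6,0],[0.002,0.0055,0,0,0,9,0],[0.0025,0.0074,0,0,0,12,0],[0.0029,0.0093,0,0,0,15,0],[0.0032,0.0113,0,0,0,18,0],[0.0034,0.0152,0,0,0,24,0],[0.0034,0.0152,0,0,0,24,0]]'
python3 - <<'E'
from h import *
go(*dialpose(127.2,34,-15.6,144))
C=cam("top");im=grab_frame("top");cv2.imwrite("pics/t1.png",cv2.cvtColor(im,cv2.COLOR_RGB2BGR))
E
```

```text
t: 5.9
position: [515.1, -18.9, 144.8]
tcp_rot: [-0.001, 0.561, 0.828, -0.001]
force: [-2.4, -2.1, 2.4]
finger_gap: 0.2
grip_force: 1.8
t 5.9 pos [515.0708 -18.9476 144.8358] F [-2.3599 -2.0662  2.4273] shift m [-0.0008 -0.0007  0.0008] turn deg [-0.0872 -0.0107  0.1688]
```

```bash
python3 -m inch '[[0.0002,0.0018,0,0,0,3,0],[0.0006,0.0036,0,0,0,6,0],[0.0012,0.0055,0,0,0,9,0],[0.0017,0.0074,0,0,0,12,0],[0.0021,0.0093,0,0,0,15,0],[0.0024,0.0113,0,0,0,18,0],[0.0026,0.0147,0,0,0,24,0],[0.0026,0.0147,0,0,0,24,0]]'
python3 - <<'E'
from h import *
go(*dialpose(103.2,34,-15.6,144))
E
```

```text
t: 6.95
position: [527.7, -10.5, 144.9]
tcp_rot: [-0.001, 0.721, 0.693, -0.0]
force: [-3.7, -0.2, 1.5]
finger_gap: 0.7
grip_force: 2.1
t 6.95 pos [527.6671 -10.4941 144.8525] F [-3.6863 -0.2192  1.502 ] shift m [-0.0007 -0.0001  0.0009] turn deg [-0.0951 -0.0536  0.1932]
```

```bash
python3 -m inch '[[0.0002,0.0018,0,0,0,3,0],[0.0006,0.0036,0,0,0,6,0],[0.0012,0.0055,0,0,0,9,0],[0.0017,0.0074,0,0,0,12,0],[0.0021,0.0093,0,0,0,15,0],[0.0024,0.0113,0,0,0,18,0],[0.0026,0.0147,0,0,0,24,0],[0.0026,0.0147,0,0,0,24,0]]'
python3 - <<'E'
from h import *
go(*dialpose(79.2,34,-15.6,144))
E
```

```text
t: 7.95
position: [542.9, -8.1, 144.9]
tcp_rot: [-0.001, 0.849, 0.528, 0.0]
force: [-2.8, 2.5, 2.6]
finger_gap: 0.6
grip_force: 2.1
t 7.95 pos [542.8755  -8.0505 144.8862] F [-2.8107  2.5169  2.5863] shift m [-0.0003  0.0002  0.0009] turn deg [-0.082  -0.0836  0.2044]
```

```bash
python3 -m inch '[[0.0004,0.0018,0,0,0,3,0],[0.001,0.0036,0,0,0,6,0],[0.0016,0.0055,0,0,0,9,0],[0.0021,0.0074,0,0,0,12,0],[0.0025,0.0093,0,0,0,15,0],[0.0028,0.0113,0,0,0,18,0],[0.0029,0.0124,0,0,0,20,0],[0.0029,0.0124,0,0,0,20,0]]'; python3 -m inch '[[0,-0.004,0,0,0,0,0],[0,-0.012,0,0,0,0,0],[0,-0.02,0,0,0,0,0],[0,-0.02,-0.02,0,0,0,0],[0,-0.02,-0.06,0,0,0,0],[0,-0.02,-0.07,0,0,0,0]]';  python3 - <<'E'
from h import *
im=cv2.cvtColor(grab_frame("scene"),cv2.COLOR_RGB2BGR);it=cv2.cvtColor(grab_frame("top"),cv2.COLOR_RGB2BGR)
f=lambda a:cv2.resize(a,None,fx=4,fy=4,interpolation=cv2.INTER_CUBIC)
cv2.imwrite("pics/s2.png",np.hstack([f(im[175:275,190:290]),f(it[170:270,270:370])]))
S=cam("scene");T=cam("top")
for th in(79.2,55.2,31.2): a,_=dialpose(th,34,0,158); print(th,(proj(S,a)-[190,175]+.5)*4,(proj(T,a)-[270,170]+.5)*4+[400,0])
# next: behind plate
P=np.r_[C0-1*PX-PY*240,225]; go(P,YAW)
E
```

```text
t: 8.95
position: [556.0, -11.3, 145.0]
tcp_rot: [-0.0, 0.928, 0.373, 0.001]
force: [-0.4, 2.7, 0.0]
finger_gap: 0.3
grip_force: 1.1
t: 9.7
position: [542.9, 2.9, 217.4]
tcp_rot: [0.001, 0.928, 0.372, 0.002]
force: [-0.1, -0.9, -0.5]
finger_gap: 0.3
grip_force: 0.0
79.2 [276.9403 104.235 ] [547.9999 166.0825]
55.2 [276.8154 127.2227] [564.0983 145.031 ]
31.2 [262.3387 149.314 ] [587.3782 132.4026]
t 9.8 pos [542.0326   2.7964 215.7695] F [-0.969  -0.2706 -0.3014] shift m [-0.2408  0.1564 -0.0094] turn deg [  0.1144  -0.0664 -30.6503]
```

View pics/s2.png

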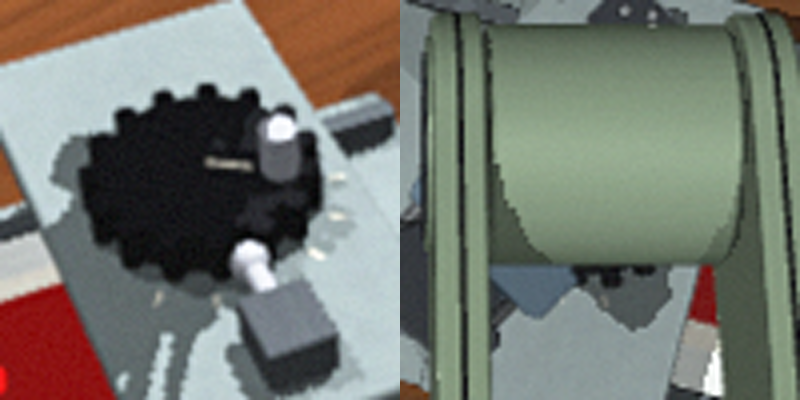

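The scene view has the peg top at (281,127). The 4-click prediction is (277,127), with clicks 3 and 5 at rows 104 and 149, so the dial rests four clicks on. The arm hides the dial in the top view. Now I'll go behind the plate.

```bash
python3 -m inch '[[-0.012,0.008,-0.004,0,0,-2,0],[-0.04,0.026,-0.008,0,0,-6,0],[-0.085,0.055,-0.009,0,0,-12,0],[-0.13,0.084,-0.009,0,0,-18,0],[-0.175,0.114,-0.009,0,0,-24,0],[-0.215,0.14,-0.009,0,0,-28,0],[-0.235,0.153,-0.009,0,0,-30.6,0],[-0.241,0.156,-0.009,0,0,-30.6,0]]'; python3 -m inch '[[0,0,0.01,0,0,0,0],[0,0,0.01,0,0,0,0]]'
python3 - <<'E'
from h import *
W=cam("wrist");im=grab_frame("wrist"); cv2.imwrite("pics/w3.png",cv2.cvtColor(im,cv2.COLOR_RGB2BGR))
go(np.r_[C0-1*PX-PY*240,75],YAW); print([proj(W,np.r_[C0+x*PX-PY*204,95]) for x in(-50,50)])
E
```

```text
t: 10.8
position: [474.1, -277.3, 222.1]
tcp_rot: [-0.002, 0.798, 0.603, -0.001]
force: [-0.4, 0.1, -0.8]
finger_gap: 0.6
grip_force: 0.0
t: 11.05
position: [474.8, -275.1, 212.4]
tcp_rot: [-0.002, 0.797, 0.604, -0.0]
force: [0.1, -0.8, -0.1]
finger_gap: 0.4
grip_force: 0.0
t 11.1 pos [ 475.1448 -275.2987  213.011 ] F [ 0.7969 -0.226   0.4136] shift m [-0.0012  0.0015  0.138 ] turn deg [-0.1035 -0.0505 -0.0021]
[array([219.9097, 161.7325]), array([347.7574, 161.8159])]
```

View pics/w3.png

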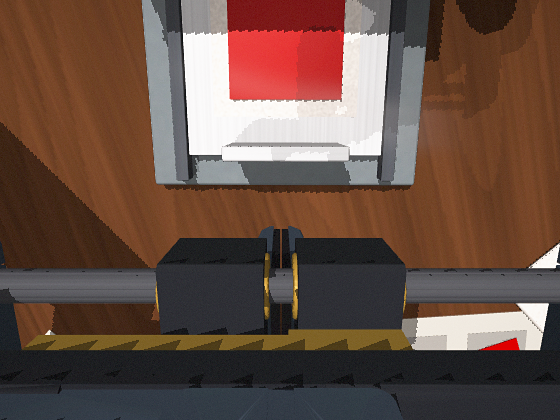

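The wrist view shows the plate's outer top edge at row 161, columns 222–349, as predicted (162, 220–348). I'll descend behind it and push.

```bash
python3 -m inch '[[0,0.001,0.02,0,0,0,0],[0,0.001,0.06,0,0,0,0],[0,0.001,0.1,0,0,0,0],[0,0.001,0.13,0,0,0,0],[0,0.001,0.145,0,0,0,0],[0,0.001,0.148,0,0,0,0],[0,0.001,0.148,0,0,0,0]]'; python3 -m inch '[[0.004,0,0,0,0,0,0],[0.008,0,0,0,0,0,0],[0.012,0,0,0,0,0,0],[0.015,0,0,0,0,0,0],[0.018,0,0,0,0,0,0],[0.021,0,0,0,0,0,0],[0.024,0,0,0,0,0,0],[0.027,0,0,0,0,0,0]]'; python3 -c "
from h import *
go(np.r_[C0-1*PX-PY*220,65],YAW)"
```

```text
t: 11.98
position: [477.0, -277.1, 66.8]
tcp_rot: [0.001, 0.797, 0.604, 0.0]
force: [-0.2, -0.3, -0.1]
finger_gap: 0.6
grip_force: 0.0
t: 12.98
position: [483.5, -251.1, 65.9]
tcp_rot: [0.0, 0.797, 0.604, -0.0]
force: [-2.2, -1.8, -0.5]
finger_gap: 0.4
grip_force: 1.4
t 12.975 pos [ 483.4869 -251.1386   65.9216] F [-2.2063 -1.7519 -0.4732] shift m [-0.0066 -0.0003  0.0009] turn deg [ 0.0026  0.0303 -0.067 ]
```

```bash
python3 -m inch '[[0.006,0,0,0,0,0,0],[0.014,0,0,0,0,0,0],[0.022,0,0,0,0,0,0],[0.03,0,0,0,0,0,0],[0.038,0,0,0,0,0,0],[0.046,0,0,0,0,0,0],[0.054,0,0,0,0,0,0],[0.058,0,0,0,0,0,0]]'; python3 -m inch '[[0.002,0,0,0,0,0,0],[0.004,0,0,0,0,0,0],[0.006,0,0,0,0,0,0],[0.008,0,0,0,0,0,0],[0.01,0,0,0,0,0,0],[0.012,0,0,0,0,0,0]]'; python3 -c "
from h import *
go(np.r_[C0-1*PX-PY*213.4,65],YAW)"
```

```text
t: 13.98
position: [499.5, -194.5, 65.9]
tcp_rot: [0.0, 0.797, 0.604, 0.0]
force: [1.1, -2.9, -1.7]
finger_gap: 0.1
grip_force: 1.4
t: 14.72
position: [502.6, -183.5, 66.0]
tcp_rot: [0.0, 0.797, 0.604, 0.0]
force: [0.2, -3.7, -1.8]
finger_gap: 0.4
grip_force: 1.3
t 14.725 pos [ 502.5953 -183.4553   65.9548] F [ 0.1741 -3.6793 -1.7668] shift m [-0.0703 -0.0004  0.0009] turn deg [ 0.0094 -0.0046 -0.0735]
```

```bash
for i in 1 ; do python3 -m inch '[[0.001,0,0,0,0,0,0],[0.002,0,0,0,0,0,0],[0.003,0,0,0,0,0,0],[0.004,0,0,0,0,0,0]]' | grep -E "pos|force"; done; python3 -m inch '[[0.001,0,0,0,0,0,0],[0.002,0,0,0,0,0,0],[0.003,0,0,0,0,0,0],[0.004,0,0,0,0,0,0]]' | grep -E "pos|force"
```

```text
position: [503.1, -181.6, 66.0]
force: [-2.6, -12.7, -0.7]
grip_force: 6.0
position: [503.2, -181.6, 66.2]
force: [-6.3, -25.7, -0.3]
grip_force: 13.1
```

The bed is on its stop: force is rising with no motion. Backing off and leaving.

```bash
python3 -m inch '[[-0.004,0,0,0,0,0,0],[-0.012,0,0,0,0,0,0],[-0.025,0,0,0,0,0,0],[-0.04,0,0,0,0,0,0],[-0.05,0,-0.02,0,0,0,0],[-0.055,0,-0.06,0,0,0,0],[-0.06,0,-0.11,0,0,0,0],[-0.06,0,-0.15,0,0,0,0]]' | grep -E "pos|force"; python3 -m inch '[[-0.02,0,0,0,0,0,0],[-0.05,0,0,0,0,0,0],[-0.08,0,0,0,0,0,0],[-0.11,0,0,0,0,0,0],[-0.13,0,0,0,0,0,0],[-0.14,0,0,0,0,0,0],[-0.14,0,0,0,0,0,0]]'
python3 - <<'E'
from h import *
im=cv2.cvtColor(grab_frame("scene"),cv2.COLOR_RGB2BGR);it=cv2.cvtColor(grab_frame("top"),cv2.COLOR_RGB2BGR)
f=lambda a:cv2.resize(a,None,fx=2,fy=2,interpolation=cv2.INTER_CUBIC)
cv2.imwrite("pics/s4.png",np.hstack([f(im[130:390,90:290]),f(it[90:350,200:400])]))
S=cam("scene");T=cam("top")
for th in(79.2,55.2,31.2): a,_=dialpose(th,34,0,158); print(th,(proj(S,a)-[90,130]+.5)*2,(proj(T,a)-[200,90]+.5)*2+[400,0])
E
```

```text
position: [488.2, -234.5, 217.9]
force: [0.4, -0.4, -0.2]
grip_force: 0.0
t: 17.6
position: [450.3, -368.5, 215.5]
tcp_rot: [-0.001, 0.797, 0.604, 0.0]
force: [-0.7, 0.3, -0.5]
finger_gap: 0.3
grip_force: 0.0
79.2 [338.4702 142.1175] [614.     243.0413]
55.2 [338.4077 153.6113] [622.0491 232.5155]
31.2 [331.1693 164.657 ] [633.6891 226.2013]
```

View pics/s4.png

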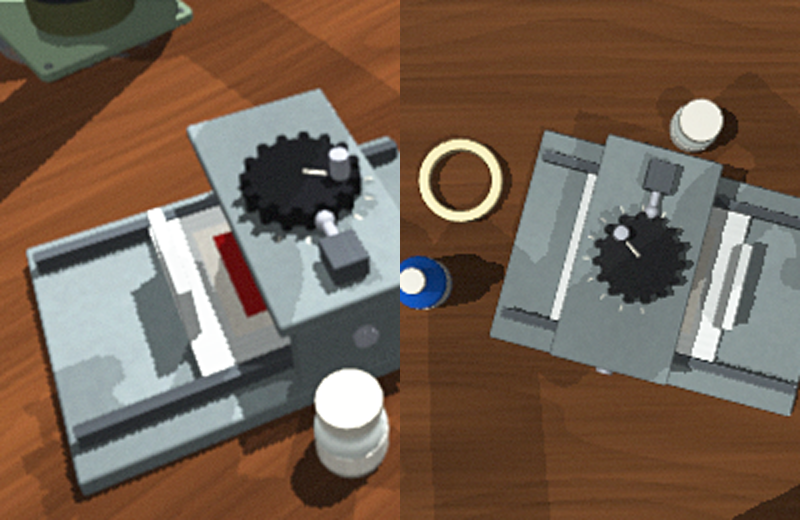

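The peg is at (621,232) in the top view, against a 4-click prediction of (622,232.5). The bed is fully in, the bystanders have not moved and the hand is clear.

```bash
python3 -c "
from cell import *
print(job_done())"
```

```text
the job is handed in; nothing more can be done
None
```

I turned the dial clockwise to rest exactly four clicks on, pushed the bed in to its end stop, withdrew the hand, and handed the job in at about 18 s with the bottle, tape and jar untouched.

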